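# Hang the indenter tray on the wall cleat

## Robot

A 7-joint arm with a two-finger parallel gripper is mounted at the origin on the work surface. World frame = base frame: x ahead of the robot, y to its left, z up, the work surface at z = 0. Lengths are in m, angles in rad, forces in N, time in s.
With the tool pointing down it reaches from about 0.4 to 0.875 m from the base axis. Payload 6.5 kg.
Tool frame: the origin (TCP) lies midway between the tips of the shut fingers; the grasp point (between the pads) lies 19 mm behind it (env.hold_point_z is the distance from the TCP to the grasp point, in m); z points along the fingers, y is the line along which they close (so a half turn about z gives the same grasp; the last joint's range is limited). The gripper opens to 85 mm and grips with 20 to 120 N. Pads are 22 mm wide; open, the fingers measure 114 mm over their backs; the gripper's body (76 mm by 85 mm) begins 54 mm behind the grasp point. The pads swing forward as they close: fully open they stand 13 mm farther back than shut.
Start: joints at [1.241, 0.536, -0.004, 1.538, 0.003, 1.067, -0.071], TCP at [0.169, -0.628, 0.231] pointing down, gripper open.
Joint ranges: [-2.7, 2.7], [-0.37, 2.16], [-1.27, 1.26], [0.24, 2.4], [-1.31, 4.45], [0.19, 1.91], [-2.76, 2.76]. Speed limits (rad/s): [2.39, 2.39, 3.14, 3.14, 3.14, 3.14, 3.14].

## Interface

Orientations are given as a rotation vector (axis times angle).
In Python, from plant import env, effector, solve_ik, sensors, eyes, order, models gives the robot as it stands. Calls block until the motion is done:
- env.movep(position, orientation): joint-space move of the TCP to a pose.
- env.line_to(position, frame=None, rate=0.15): straight line of the TCP; frame=None keeps the orientation; rate is the mean speed in m/s.
- env.goto_joints(angles): joint-space move.
- effector.let_go() and effector.close_gripper(): open the fingers fully, or close them until they stop; the grip force is fixed at half the most.
- env.hold(seconds).
- solve_ik(position, orientation): joint angles nearest the present ones, or None.
- sensors.get_obs(): the state.
- eyes.camera(name): name is "side" or "top" or "wrist"; returns (picture, depth): 480x640x3 uint8, blue, green, red; 480x640 float32, m along the optical axis (not along the pixel's ray), 0 where there is no reading.
- eyes.camera_model(name): a dict with "K" (3x3 intrinsics, pixels), "pose" (4x4, takes a point from camera to world coordinates). Camera axes: x right, y down, z forward; pixel columns grow to the right and rows downward; lengths in m; the calibration is good to about 2 mm. A picture is of the moment at which its call begins: read the wrist's pose just before it. camera_model takes no time and is no camera call; for the wrist camera it gives the pose at the moment of the call.
A pose or a line that the arm cannot do raises env.PlanningError and nothing moves.
- order.job_done(): hands the job in; it is judged then, once.
Trained networks look in the newest picture that a camera, given by its name, has taken for a name from the list of things; names that differ only in an ending like _2 or _b are one class to them, and where a whole thing is asked for, a point or a joint stands for the part that bears it (a point fixed in the world has none). Each returns a list of dicts, best first, with "conf" (0 to 1); they miss things now and then, are a little off and sometimes report something else, mostly with a low value. They report only what shows in the picture. A call takes as long as a camera call. They do not tell look-alikes from the thing itself.
- models.cut_out(name, camera): "region" (480x640 bool, what is visible of it) and "bbox" ([left, top, width, height] in pixels, round what is visible of it).
The state is a dict: "time": time; "q": joint angles; "qd": joint speeds; "joint_efforts": joint torques, N m; "eef_pos": TCP position; "tcp_rot": TCP orientation; "ft_force": force on the tool from outside, world axes, zero at the start; "torque": the same for the moment, N m; "width": finger opening in m; "finger_force": force on a finger pad.
Only numpy, scipy, OpenCV 4.12 (cv2) and the standard library are available. Lean on these libraries where they do the work, as an engineer would, in place of code of your own. Each camera call takes 0.05 s, during which the arm holds its last target. There are 200 camera calls.

## Task

Pick up the grey indenter tray by its leaning black grip plate and, with its front tipped up, lower its angled rear strip over the cleat on the clear upright panel at least 2 cm short of the panel's steel end stop; then let the front down so the tray hangs level and flush. Keeping it hung, slide it gently along the cleat until its side butts against the end stop, let go and leave everything else alone.

Things in the scene. Friction and masses are not known exactly. Their poses are not given: they have to be found in the camera images.
- tray: Grey metal tray holding four steel indenters (at x=11, up to z=59), 0.3-0.6 kg, standing on the bench at first. Origin: underside, centre line. x to its rear (wall side), y left, z up. 140 wide (y -70 to 70); floor's front edge x=-44; rear plate's back face x=31, 85 high.
- grip (a point): Middle of the black grip plate at the tray's front (tray x=-44, z=42). The plate, 60 wide (y), 10 thick, rises 62 long from x=-37, z=3, leaning 10 degrees from vertical to the front, away from the wall; this point is 40 up its slope. Pinch it through its thickness, fingers along its slope.
- strip_tip (a point): Middle of the tip edge of the rear strip (tray x=59, z=53). The strip, 130 wide, 5 thick, goes from the rear plate's top (z=85) back and down at 55 degrees below level; its tip edge is at z 50 to 53. Let go while hooked and level, the tray slides home by its weight; sideways it then slides at 3 to 8 N.
- foot (a point): Midway between the two black plastic feet at the tray's bottom rear, on their rear faces (tray x=59, z=7.5). Feet: y 35 to 55 on either side, z 0 to 15. Hung home, strip tip and feet both touch the wall and the tray is level.
- panel: Clear upright panel, 360 wide, 250 high, in an aluminium frame fixed to the bench. Origin: at bench height, mid-width, in the plane of its front face (the wall). x points into the wall, away from the robot; y left, z up. Push gently: up to 12 N is safe; a wedged tray multiplies the push, and contact forces adding up to over 60 N do damage.
- test_block: Bystander: steel disc, 64 diameter, 15 high, origin under its centre.
- switch_box: Bystander: black box 90 x 60 x 35 high, origin under its centre.
- oil: Bystander: white plastic bottle, 44 diameter, 100 high, origin under its centre.
- stop (a point): Front middle of the right face of the steel end stop on the panel's left part (panel x=-50, y=130, z=130). The stop sticks out 50 from the wall, z 30 to 230. The tray's left side butts on this face; the tray's centre is then at panel y=60.
- cleat_low (a point): Not the cleat itself: point on the wall (panel 0,0,101) where the cleat's groove would be at its lowest. Aluminium cleat along y -125 to 125: 5 thick lip rising outward from the wall at 55 degrees, its top edge 17 to 21 out and 24 above the groove. Clamped 0 to 55 higher than this, unmeasured: look or feel. Tray home: underside 44 below the groove.
Things that resemble listed ones, but are neither listed nor needed, are in the scene too. What is shaped like the tray but blue is not meant.

How it is judged:
On the way, in this order (a step that is already met when the one before it is completed fails the run):
1. with its front tipped up (tray tilted at least 9 degrees, feet clear of the wall) the tray's strip tip is between the cleat's lip and the wall, resting on them (angle between tray's own z axis and vertical above 0.16 rad and x of strip_tip in the frame of panel above -0.017 m and x of foot in the frame of panel below -0.012 m and contact force between tray and panel above 0.5 N), for 0.1 s.
2. the tray hangs level and flush (strip tip and feet within 5 mm of the wall) with its side still at least 10 mm from the end stop (angle between tray's own z axis and vertical below 0.08 rad and x of each of strip_tip, foot in the frame of panel above -0.005 m and y of tray in the frame of panel below 0.05 m and contact force between tray and panel above 0.5 N), for 0.1 s.
At the end, for the whole second after the job is handed in: The tray hangs on the cleat at rest, clear of the bench, level and square to the panel within 3.4 degrees, strip tip and feet within 4 mm of the wall, its left side within 4 mm of the end stop (angle between tray's own z axis and vertical below 0.06 rad and angle between the x axis of tray and the x axis of panel, either way round below 0.06 rad and x of each of strip_tip, foot in the frame of panel above -0.004 m and y of tray in the frame of panel between 0.056 and 0.064 m and z of tray in the frame of panel above 0.05 m and contact force between tray and panel above 1 N and linear speed of tray below 0.01 m/s); the robot touches nothing.
It fails at once if the tray pressed on the panel, cleat or stop with contact forces adding up to more than 60 N (contact force between tray and panel above 60 N).
It fails at once if a bystander was moved by more than 15 mm (distance of any of test_block, switch_box, oil from where it was at the start of the episode above 0.015 m).
It also fails if it takes over 58 s, if anything falls off the work surface, if the arm or the gripper's body presses on something with over 40 N, if the wrist force passes 120 N, or if a joint passes its speed limit or range.

## Working session

There is one attempt and no reset: what is moved stays moved. The work goes in short steps, each a Python script; the robot and the scene stay as the last script left them, time stands still between calls to the robot, and variables do not carry over. Pictures are saved under pics/ and viewed, at most 10 in all, crops included, and the job is handed in when it is done.

```bash
ls; mkdir -p pics; python3 - <<'E'
from plant import env, effector, solve_ik, sensors, eyes, order, models
import cv2,numpy as np
for c in ["side","top"]:
    im,d=eyes.camera(c); cv2.imwrite(f"pics/{c}0.png",im); np.save(f"pics/{c}0.npy",d)
    m=eyes.camera_model(c); print(c,np.round(m["K"],1).tolist(),np.round(m["pose"],3).tolist())
    for n in ["tray","panel","test_block","switch_box","oil","grip","stop","cleat_low"]:
        try: print(n,[(round(r["conf"],2),r["bbox"]) for r in models.cut_out(n,c)])
        except Exception as e: print(n,e)
o=sensors.get_obs();print(o)
E
```

```text
pics
side [[514.8, 0.0, 311.0], [0.0, 514.8, 234.1], [0.0, 0.0, 1.0]] [[-0.882, -0.36, 0.305, 0.21], [-0.471, 0.689, -0.55, 0.481], [-0.012, -0.629, -0.777, 0.953], [0.0, 0.0, 0.0, 1.0]]
tray [(0.87, [354.6, 254.1, 82.4, 78.6]), (0.85, [311.5, 189.6, 51.6, 68.0]), (0.84, [249.6, 144.6, 58.9, 54.9]), (0.63, [265.8, 401.0, 31.3, 37.4]), (0.61, [374.5, 109.7, 49.4, 55.0])]
panel [(0.93, [112.7, 134.4, 142.9, 200.2])]
test_block [(0.86, [263.8, 399.1, 36.6, 40.3]), (0.41, [308.8, 188.1, 53.3, 71.2])]
switch_box [(0.56, [393.5, 181.0, 43.8, 32.5])]
oil [(0.69, [333.6, 136.4, 18.2, 32.1])]
grip [(0.82, [308.3, 188.9, 56.5, 73.7]), (0.79, [374.0, 108.6, 49.6, 55.8]), (0.69, [355.1, 254.7, 81.2, 78.3]), (0.69, [249.8, 144.4, 54.3, 52.0])]
stop [(0.75, [115.8, 134.1, 140.4, 201.6])]
cleat_low [(0.67, [113.9, 134.0, 144.2, 201.0])]
top [[552.6, 0.0, 323.4], [0.0, 552.6, 240.5], [0.0, 0.0, 1.0]] [[-0.018, -0.994, 0.104, 0.399], [-1.0, 0.016, -0.014, -0.108], [0.012, -0.104, -0.994, 1.609], [0.0, 0.0, 0.0, 1.0]]
tray [(0.87, [299.4, 291.7, 44.7, 58.8]), (0.81, [328.6, 227.0, 54.6, 46.9]), (0.78,
[... 538 characters left out ...]
'q': array([ 1.24077338,  0.53639469, -0.00440518,  1.53786832,  0.00261524,
        1.06727017, -0.07119755]), 'qd': array([-2.58579868e-04, -8.11442050e-05, -7.58268068e-04,  2.29987604e-04,
       -1.49177186e-04, -1.13273188e-03,  5.50330640e-05]), 'joint_efforts': array([ 6.47434572e-04, -5.83317482e+01,  1.04814067e+00, -2.59436864e+01,
        1.24639913e-02,  1.81412826e-03,  8.12620414e-06]), 'eef_pos': array([ 0.16950879, -0.62752975,  0.23130567]), 'tcp_rot': array([ 3.11421779e+00,  4.13280851e-01, -4.01502200e-05]), 'ft_force': array([1.31398768, 0.67513107, 0.04762288]), 'torque': array([ 0.00223905,  0.03307142, -0.01235748]), 'finger_force': 0.0, 'width': 0.08575456225551523}
```

```bash
python3 - <<'E'
import cv2,numpy as np
a=cv2.imread("pics/top0.png")[120:370,180:520]; b=cv2.imread("pics/side0.png")[90:450,90:450]
cv2.imwrite("pics/topc.png",cv2.resize(a,None,fx=2.35,fy=2.35,interpolation=3)); cv2.imwrite("pics/sidec.png",cv2.resize(b,(600,600),interpolation=3))
E
```

```text
(no output)
```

View pics/topc.png

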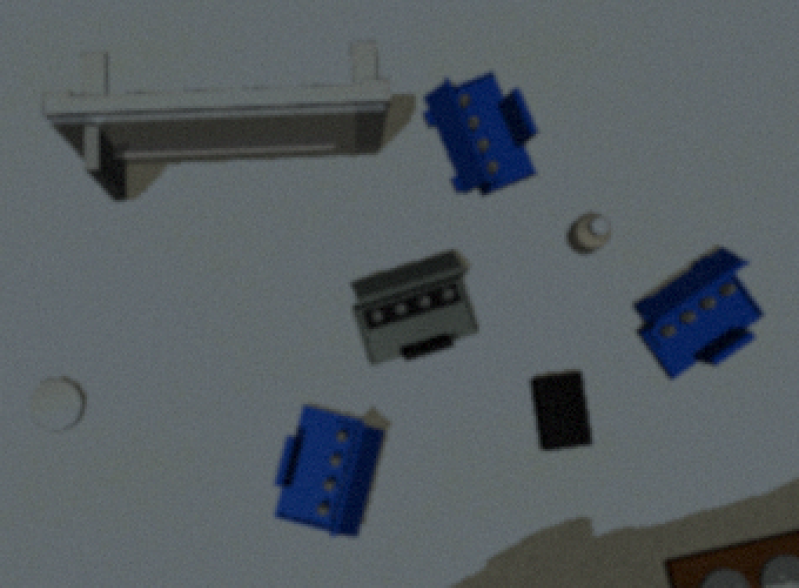

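View pics/sidec.png

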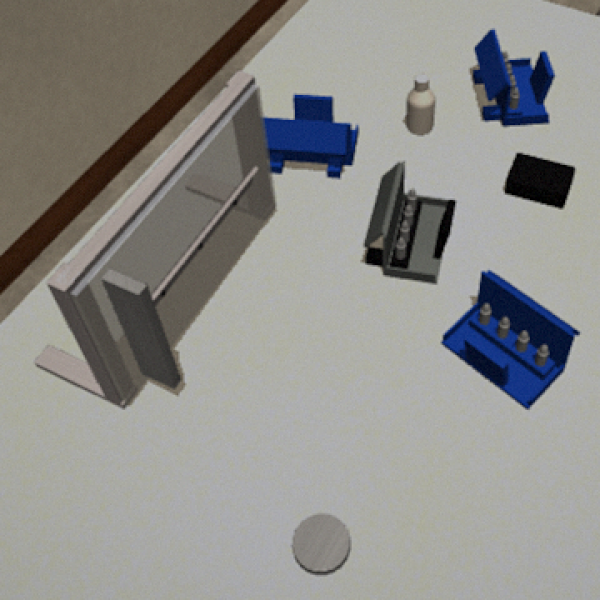

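The top crop shows the grey tray at full pixel ~(357,250), its grip towards the robot. The panel is at upper left, with its stop at crop ~(92,148) and the cleat as a line at crop (120–335,153). The side crop shows the cleat from (160,295) to (255,170).

```bash
cat > h.py <<'E'
from plant import env, effector, solve_ik, sensors, eyes, order, models
import cv2,numpy as np
from scipy.spatial.transform import Rotation as R
from scipy.optimize import least_squares
def cloud(m,d,mask):
    v,u=np.nonzero(mask&(d>0)); z=d[v,u]; K=m["K"]
    p=np.c_[(u-K[0,2])/K[0,0]*z,(v-K[1,2])/K[1,1]*z,z]
    return p@m["pose"][:3,:3].T+m["pose"][:3,3], np.c_[u,v]
E
python3 - <<'E'
from h import *
mt=eyes.camera_model("top"); ms=eyes.camera_model("side")
dt=np.load("pics/top0.npy"); ds=np.load("pics/side0.npy")
def box(l,t,w,h):
    b=np.zeros((480,640),bool); b[t:t+h,l:l+w]=1; return b
for nm,m,d,bx in [("top",mt,dt,(325,222,62,58)),("side",ms,ds,(305,184,62,80))]:
    p,uv=cloud(m,d,box(*bx)); im=cv2.imread(f"pics/{nm}0.png")
    print(nm,len(p),"floor z",np.median(p[p[:,2]<.01,2]))
    for lo,hi in [(.01,.03),(.03,.05),(.05,.075),(.075,.1)]:
        s=p[(p[:,2]>lo)&(p[:,2]<hi)]; print(lo,len(s),np.round(s.min(0),3),np.round(s.max(0),3)) if len(s) else 0
    s=p[p[:,2]>.075]; c=s.mean(0);u=np.linalg.svd((s-c)[:,:2])[2][0]; print("top edge",c,"dir",np.degrees(np.arctan2(u[1],u[0])),np.ptp((s-c)[:,:2]@u))
for nm,m,d,bx in [("top",mt,dt,(190,130,165,85)),("side",ms,ds,(108,128,155,212))]:
    p,uv=cloud(m,d,box(*bx))
    for lo in np.arange(.02,.28,.02):
        s=p[(p[:,2]>lo)&(p[:,2]<lo+.02)]
        if len(s)>5: print(nm,round(lo,2),len(s),np.round(np.percentile(s,[2,50,98],axis=0)[:,:2],3).tolist())
    s=p[(p[:,2]>.24)&(p[:,2]<.26)]; c=s.mean(0);u=np.linalg.svd((s-c)[:,:2])[2][0]; t=(s-c)[:,:2]@u;print("beam",c,np.degrees(np.arctan2(u[1],u[0])),np.ptp(t),np.median(s[:,2]))
E
```

```text
top 3588 floor z 0.001694768811408176
0.01 464 [ 0.459 -0.312  0.01 ] [ 0.619 -0.15   0.03 ]
0.03 101 [ 0.471 -0.281  0.03 ] [ 0.574 -0.149  0.05 ]
0.05 376 [ 0.468 -0.282  0.05 ] [ 0.598 -0.146  0.075]
0.075 281 [ 0.534 -0.282  0.075] [ 0.587 -0.151  0.099]
top edge [ 0.55912222 -0.2147847   0.08425852] dir -73.51395606913775 0.13674403713119326
side 4936 floor z 0.00028288631322964664
0.01 605 [ 0.467 -0.301  0.01 ] [ 0.574 -0.145  0.03 ]
0.03 259 [ 0.471 -0.278  0.03 ] [ 0.571 -0.147  0.05 ]
0.05 487 [ 0.468 -0.275  0.05 ] [ 0.601 -0.144  0.075]
0.075 325 [ 0.532 -0.28   0.075] [ 0.583 -0.147  0.091]
top edge [ 0.55685233 -0.20742772  0.08329405] dir 106.42297828936985 0.13777595016621955
top 0.02 168 [[0.675, -0.179], [0.724, -0.018], [0.848, 0.135]]
top 0.04 132 [[0.67, -0.179], [0.724, -0.002], [0.729, 0.134]]
top 0.06 56 [[0.671, -0.181], [0.727, -0.136], [0.73, 0.17]]
top 0.08 61 [[0.67, -0.184], [0.721, 0.126], [0.735, 0.174]]
top 0.1 65 [[0.67, -0.184], [0.727, -0.132], [0.736, 0.175]]
top 0.12 287 [[0.672, -0.173], [0.722, -0.001], [0.729, 0.167]]
top 0.14 638 [[0.684, -0.
[... 607 characters left out ...]
 [0.725, 0.007], [0.781, 0.184]]
side 0.08 860 [[0.67, -0.271], [0.725, 0.019], [0.784, 0.184]]
side 0.1 516 [[0.67, -0.175], [0.72, 0.142], [0.743, 0.185]]
side 0.12 896 [[0.671, -0.17], [0.72, 0.045], [0.74, 0.184]]
side 0.14 1239 [[0.671, -0.167], [0.722, 0.024], [0.739, 0.184]]
side 0.16 971 [[0.671, -0.169], [0.724, 0.043], [0.74, 0.184]]
side 0.18 1063 [[0.671, -0.169], [0.724, 0.053], [0.74, 0.184]]
side 0.2 1154 [[0.671, -0.17], [0.724, 0.056], [0.739, 0.184]]
side 0.22 1739 [[0.673, -0.169], [0.724, 0.068], [0.738, 0.184]]
side 0.24 2269 [[0.723, -0.174], [0.737, 0.033], [0.753, 0.182]]
beam [0.73795847 0.02196975 0.24754587] 91.45984161726504 0.37200051960593894 0.24873720286308454
```

```bash
cat > fit.py <<'E'
from h import *
def bd(p,c,a,h): # distance to box surface; c centre, a tilt about y, h half sizes
    q=np.abs(R.from_euler('y',-a).apply(p-c))-h
    return np.abs(np.linalg.norm(np.maximum(q,0),axis=1)+np.minimum(q.max(1),0))
def model(p):
    s=np.radians(55); L=np.hypot(28,32)/1e3
    n=np.array([-np.sin(s),0,-np.cos(s)])*.0025
    sc=np.array([.045,0,.069])+n
    g=np.radians(10); gc=np.array([-.037-.031*np.sin(g),0,.003+.031*np.cos(g)])
    return np.min([bd(p,sc,s,[L/2,.065,.0025]),bd(p,gc,-g,[.005,.03,.031]),
      bd(p,np.array([.0285,0,.0425]),0,[.0025,.07,.0425])],axis=0)
def fit_tray(p,x0):
    def f(x): return model(R.from_euler('z',-x[2]).apply(p-[x[0],x[1],0]))
    r=least_squares(f,x0,loss='soft_l1',f_scale=.002); return r.x,np.median(f(r.x))
E
python3 - <<'E'
from fit import *
mt=eyes.camera_model("top"); ms=eyes.camera_model("side")
dt=np.load("pics/top0.npy"); ds=np.load("pics/side0.npy")
def box(l,t,w,h):
    b=np.zeros((480,640),bool); b[t:t+h,l:l+w]=1; return b
P=[]
for nm,m,d,bx in [("top",mt,dt,(325,222,62,58)),("side",ms,ds,(305,184,62,80))]:
    p,_=cloud(m,d,box(*bx)); p=p[(p[:,2]>.03)&(p[:,2]<.1)]; P.append(p); print(nm,fit_tray(p,[.53,-.21,.287]))
print("both",fit_tray(np.vstack(P),[.53,-.21,.287]))
for nm,m,d,bx in [("top",mt,dt,(190,130,165,85)),("side",ms,ds,(108,128,155,212))]:
    p,_=cloud(m,d,box(*bx))
    s=p[(p[:,2]>.175)&(p[:,2]<.215)&(p[:,1]>-.13)&(p[:,1]<.11)&(p[:,0]>.71)&(p[:,0]<.735)]
    r=least_squares(lambda x:s[:,0]-x[0]-x[1]*s[:,1],[.724,0],loss='soft_l1',f_scale=.002).x
    print(nm,"wall x0,slope",r,len(s),"yaw deg",-np.degrees(np.arctan(r[1])))
    th=-np.arctan(r[1]); q=R.from_euler('z',-th).apply(p-[r[0],0,0])
    c=q[(q[:,0]<-.006)&(q[:,0]>-.03)&(q[:,2]>.1)&(q[:,2]<.22)&(q[:,1]<.09)&(q[:,1]>-.14)]
    print("cleat n",len(c),"pct",np.round(np.percentile(c,[2,10,25,50,75,90,98],axis=0),4).tolist())
    e=c[c[:,0]<-.014]; print("outer edge z pct",np.round(np.percentile(e[:,2],[5,25,50,75,95]),4),len(e), "y",np.percentile(c[:,1],[0,1,99,100]))
    st=q[(q[:,0]<-.01)&(q[:,0]>-.055)&(q[:,2]>.05)&(q[:,2]<.22)&(q[:,1]>.1)&(q[:,1]<.16)]
    print("stop x pct",np.percentile(st[:,0],[1,5,50]),"y pct",np.percentile(st[:,1],[1,5,25,50,75,95,99]),"z max",st[:,2].max(),len(st))
    h=q[(q[:,2]>.24)&(q[:,0]>-.02)]; print("beam y ends",np.percentile(h[:,1],[.2,1,99,99.8]))
E
```

```text
top (array([ 0.52706095, -0.22381281,  0.28652721]), np.float64(0.0014925421013340684))
side (array([ 0.52688248, -0.22353761,  0.28832327]), np.float64(0.0013347618067942784))
both (array([ 0.5269283 , -0.22355492,  0.28772524]), np.float64(0.00137057582977283))
top wall x0,slope [ 0.72405315 -0.02620664] 327 yaw deg 1.5011864655351026
cleat n 368 pct [[-0.0211, -0.1222, 0.1389], [-0.02, -0.1062, 0.142], [-0.0185, -0.0714, 0.1457], [-0.0151, -0.018, 0.15], [-0.0106, 0.0363, 0.1536], [-0.008, 0.0704, 0.1555], [-0.0063, 0.0864, 0.1595]]
outer edge z pct [0.1478 0.151  0.1531 0.155  0.1588] 204 y [-0.12549443 -0.12349549  0.08817637  0.08941105]
stop x pct [-0.05093566 -0.05049288 -0.03600635] y pct [0.10211721 0.11023638 0.12719706 0.1277258  0.1297488  0.13981524
 0.1417349 ] z max 0.21677560884465202 239
beam y ends [-0.18613699 -0.18383816  0.17757623  0.18079861]
side wall x0,slope [ 0.72433621 -0.02801851] 1224 yaw deg 1.6049227051992712
cleat n 559 pct [[-0.0215, -0.1223, 0.1173], [-0.0204, -0.1008, 0.1202], [-0.0186, -0.0645, 0.1239], [-0.0101, -0.0086, 0.1407], [-0.0081, 0.0436, 0.1523], [-0.0073, 0.0725, 0.1538], [-0.0064, 0.0868, 0.1551]]
outer edge z pct [0.1497 0.1513 0.1525 0.1537 0.155 ] 249 y [-0.12707869 -0.12346721  0.08834688  0.08954436]
stop x pct [-0.05161177 -0.05078635 -0.0397852 ] y pct [0.12917174 0.13194261 0.14105722 0.14427459 0.14485947 0.14556794
 0.14598004] z max 0.2198363884139548 1042
beam y ends [-0.18327587 -0.18015042  0.18339473  0.18441255]
```

```bash
cat >> fit.py <<'E'
G=np.array([-.037-.04*np.sin(np.radians(10)),0,.003+.04*np.cos(np.radians(10))])
c10,s10=np.cos(np.radians(10)),np.sin(np.radians(10))
ZT=np.array([s10,0,-c10]); YT=np.array([c10,0,s10])
TH=np.radians(1.56); W=R.from_euler('z',TH)          # panel frame
WO=np.array([.7242,0,0])+W.apply([0,-.0015,0]); GROOVE=.1305
TIP=np.array([.059,0,.053])
def toolR(sgn=1): y=YT*sgn; return R.from_matrix(np.c_[np.cross(y,ZT),y,ZT])
def tcp(p,Rt,sgn,off=0,back=0): # tool pose for tray pose
    H=.019
    return p+Rt.apply(G+ZT*(H-back)+YT*off),(Rt*toolR(sgn)).as_rotvec()
def tray_at(tip,theta): # tip in panel coords, tilt about panel y -> tray pose world
    Rt=W*R.from_euler('y',theta); return WO+W.apply(tip)-Rt.apply(TIP),Rt
E
python3 - <<'E'
from fit import *
print(env.hold_point_z)
x=[.5269,-.22355,.2877]; T0=np.array([x[0],x[1],0]); R0=R.from_euler('z',x[2])
for nm,bx in [("top",(325,222,62,58)),("side",(305,184,62,80))]:
    d=np.load(f"pics/{nm}0.npy"); b=np.zeros((480,640),bool); b[bx[1]:bx[1]+bx[3],bx[0]:bx[0]+bx[2]]=1
    p,_=cloud(eyes.camera_model(nm),d,b); q=R0.inv().apply(p-T0)
    s=q[(q[:,2]>.04)&(q[:,2]<.075)&(q[:,0]>-.01)&(q[:,0]<.024)]
    print(nm,len(s),"x",np.percentile(s[:,0],[2,20,50,90]),"z",s[:,2].max(),"yhist",np.histogram(s[:,1],bins=np.arange(-.07,.071,.01))[0])
    s=q[(q[:,2]>.05)&(q[:,0]<-.035)]; print("grip pts",len(s),s.min(0),s.max(0))
for sg in (1,-1):
    for off,back in((-.014,.10),(-.014,0)):
        print(sg,solve_ik(*tcp(T0,R0,sg,off,back)))
    for tip,th in(([-.06,.02,.175],.31),([-.006,.02,.147],.31),([0,.02,.1395],0),([0,.06,.1395],0)):
        print(sg,tip,solve_ik(*tcp(*tray_at(np.array(tip),th),sg)))
E
```

```text
0.0187
top 72 x [0.00302698 0.00565565 0.00919769 0.01388827] z 0.05936860320191341 yhist [ 0  0 18  1  0 16  1  1 16  1  1 16  1  0]
grip pts 90 [-0.05385431 -0.02936599  0.05065061] [-0.04058047  0.02909593  0.0747831 ]
side 125 x [0.00455965 0.00667829 0.01018842 0.01424148] z 0.05788432346180829 yhist [ 0  0 21  9  0 27  3  0 26  7  0 22 10  0]
grip pts 120 [-0.05311558 -0.03093874  0.05007877] [-0.04086011  0.03417139  0.06905665]
1 [ 0.90206062  0.48209171 -0.51772386  2.04594592  0.22092819  0.54826737
  0.55574412]
1 [ 0.79858059  0.67548445 -0.42890967  2.04800302  0.41364797  0.36265708
  0.38023102]
1 [-0.06, 0.02, 0.175] [ 0.32851956  0.60138255 -0.6020389   1.68338747  0.33859587  1.10739564
 -0.35919646]
1 [-0.006, 0.02, 0.147] [ 0.30051451  0.72469496 -0.60166437  1.54961144  0.4001068   1.13696158
 -0.37530987]
1 [0, 0.02, 0.1395] [ 0.27296112  0.6195733  -0.50516684  1.83249575  0.52342831  0.63668797
 -0.50473121]
1 [0, 0.06, 0.1395] [ 0.20689393  0.62300778 -0.51192085  1.82873942  0.54715138  0.64686866
 -0.592245  ]
-1 [ 0.39934213  0.4295923   0.09938305  2.07472797 -0.32335442  0.536461
 -2.09657194]
-1 [ 0.40952448  0.6342067   0.05814484  2.07059072 -0.46798086  0.34240174
 -1.96527995]
-1 [-0.06, 0.02, 0.175] [-0.79861371  0.80323183  1.09026615  1.75197063 -0.71716726  1.21532806
 -2.5845406 ]
-1 [-0.006, 0.02, 0.147] [-0.7323005   0.9372685   1.08663172  1.61808501 -0.81316296  1.26898902
 -2.56617776]
-1 [0, 0.02, 0.1395] [-0.82868429  0.87960619  1.08443048  1.89639773 -1.10002487  0.86891415
 -2.32426033]
-1 [0, 0.06, 0.1395] [ 0.56585491  0.86054933 -1.08062881  1.80892228  1.044421    0.93542911
  2.2136838 ]
```

```bash
python3 - <<'E'
from fit import *
T0=np.array([.5269,-.22355,0]); R0=R.from_euler('z',.2877)
env.movep(*tcp(T0,R0,1,-.018,.11))
env.line_to(tcp(T0,R0,1,-.018,0)[0],rate=.08)
o=sensors.get_obs(); print(o["time"],o["ft_force"],o["eef_pos"]-tcp(T0,R0,1,-.018,0)[0])
effector.close_gripper(); o=sensors.get_obs(); print(o["time"],o["ft_force"],o["width"],o["finger_force"])
p=o["eef_pos"]; env.line_to(p+[0,0,.12],rate=.12); env.hold(.2)
o=sensors.get_obs(); print(o["time"],o["ft_force"],o["torque"],o["width"])
P=[]
for c in("side","top"):
    im,d=eyes.camera(c); cv2.imwrite(f"pics/{c}1.png",im); np.save(f"pics/{c}1.npy",d)
o=sensors.get_obs(); np.savez("grasp.npz",pos=o["eef_pos"],rot=o["tcp_rot"])
a=cv2.imread("pics/side1.png")[80:320,200:480]; b=cv2.imread("pics/top1.png")[180:330,280:455]
cv2.imwrite("pics/g1.png",np.hstack([cv2.resize(a,(400,343)),cv2.resize(b,(400,343))]))
E
```

```text
4.1917 [-0.67319599 -0.14380032  0.77338395] [ 0.0002251  -0.00024085  0.0004339 ]
4.8667 [4.52796727 0.85695119 7.98955929] 0.009475243433778533 58.83061230182648
6.225 [-0.62131622 -0.10475007 -4.24491088] [-0.19123747  0.52757452 -0.00949691] 0.00937728642744209
```

View pics/g1.png

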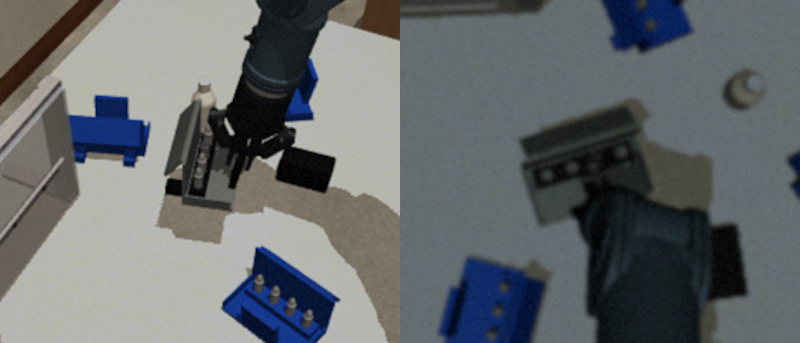

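The tray is gripped and lifted, hanging from the grip (side crop ~(190,170), top crop ~(585,160)). Next I fit its pose in the hand.

```bash
cat >> fit.py <<'E'
def pred(pos,rot): # nominal tray pose for tool pose
    Rt=R.from_rotvec(rot)*toolR(1).inv(); return pos-Rt.apply(G+ZT*.019),Rt
def fit_hand(pos,rot,pc):
    p0,Rp=pred(pos,rot); q=Rp.inv().apply(pc-p0)
    q=q[(np.abs(q[:,1])<.08)&(q[:,0]>.018)&(q[:,0]<.075)&(q[:,2]>.035)&(q[:,2]<.10)]
    def f(x): return model(R.from_rotvec(x[3:]).inv().apply(q-x[:3]))
    r=least_squares(lambda x:np.r_[f(x),x[:3]*.3,x[3:]*.03],np.zeros(6),loss='soft_l1',f_scale=.002)
    return r.x,len(q),np.median(f(r.x))
E
python3 - <<'E'
from fit import *
g=np.load("grasp.npz"); A=[]
for c in("side","top"):
    p,_=cloud(eyes.camera_model(c),np.load(f"pics/{c}1.npy"),np.ones((480,640),bool)); A.append(p)
    x,n,m=fit_hand(g["pos"],g["rot"],p); print(c,n,m,np.round(x[:3]*1e3,1),np.round(np.degrees(x[3:]),2))
x,n,m=fit_hand(g["pos"],g["rot"],np.vstack(A)); print(n,m,np.round(x[:3]*1e3,1),np.round(np.degrees(x[3:]),2)); print(pred(g["pos"],g["rot"])[0])
E
```

```text
side 786 0.000373929552955 [0.8 0.9 3.4] [0.12 0.26 0.02]
top 647 0.000851021875783902 [-1.1 -0.5  6.7] [ 0.35  1.42 -0.08]
1433 0.0006143805009920927 [-0.   0.7  4.7] [0.04 0.74 0.01]
[ 0.51182444 -0.22847209  0.11759212]
```

```bash
cat >> fit.py <<'E'
HX=np.array([.0003,.0005,.0038]); HR=R.from_rotvec([0,np.radians(.5),0])
def tool_for(tip,th,hx=HX,hr=HR): # tool pose that puts the real tray there
    p,Rt=tray_at(np.array(tip),th); Rn=Rt*hr.inv(); return tcp(p-Rn.apply(hx),Rn,1)
def where(o,hx=HX,hr=HR): # tip in panel frame, tilt, from state
    p,Rn=pred(o["eef_pos"],o["tcp_rot"]); Rt=Rn*hr; p=p+Rn.apply(hx)
    r=W.inv()*Rt; return W.inv().apply(p+Rt.apply(TIP)-WO), r.as_euler('zyx',degrees=True)
E
python3 - <<'E'
from fit import *
pz=tool_for([-.075,.02,.185],.31)
env.movep(*pz); env.hold(.3)
o=sensors.get_obs(); print(o["time"],o["ft_force"],o["torque"],where(o))
A=[]
for c in("side","top"):
    im,d=eyes.camera(c); cv2.imwrite(f"pics/{c}2.png",im); np.save(f"pics/{c}2.npy",d)
    p,_=cloud(eyes.camera_model(c),d,np.ones((480,640),bool)); A.append(p)
    x,n,m=fit_hand(o["eef_pos"],o["tcp_rot"],p); print(c,n,m,np.round(x[:3]*1e3,1),np.round(np.degrees(x[3:]),2))
np.savez("pre.npz",pos=o["eef_pos"],rot=o["tcp_rot"])
cv2.imwrite("pics/g2.png",cv2.resize(cv2.imread("pics/side2.png")[100:350,100:380],(672,600)))
E
```

```text
7.6667 [ 0.1191104  -0.15274709 -4.41611275] [-0.01952544 -0.0961117  -0.02176324] (array([-0.07519103,  0.01841199,  0.18484329]), array([-0.12730467, 17.7723773 ,  0.02321796]))
side 989 0.0006346590824942871 [0.5 0.4 3.3] [ 0.01 -0.05  0.06]
top 216 0.000685571514378978 [-1.4 -0.9  4.8] [-1.11  0.67  0.42]
```

View pics/g2.png

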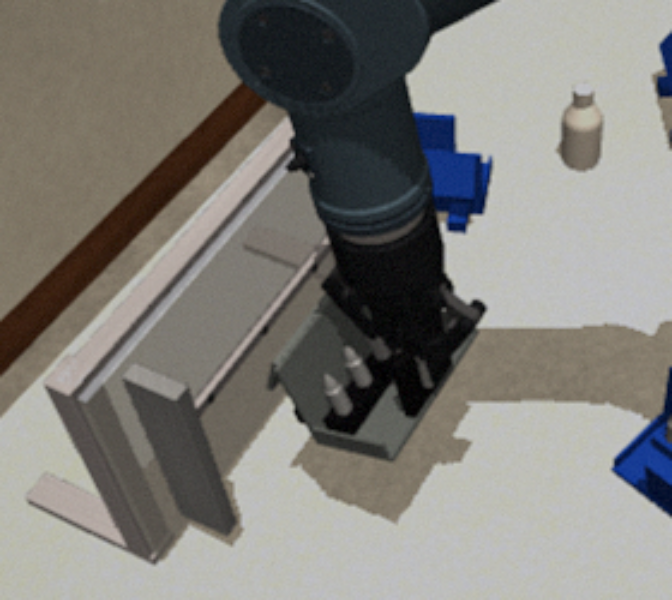

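The tray is tipped in front of the panel, its strip near (280,370), at lip level, with the cleat and stop clear. Next I move it in and lower it until it touches.

```bash
python3 - <<'E'
from fit import *
pz=tool_for([-.0065,.02,.176],.31); env.line_to(pz[0],pz[1],rate=.06); env.hold(.3)
o=sensors.get_obs(); b=o["ft_force"].copy(); print(o["time"],b,where(o))
A=[]
im,d=eyes.camera("side"); cv2.imwrite("pics/side3.png",im)
p,_=cloud(eyes.camera_model("side"),d,np.ones((480,640),bool)); x,n,m=fit_hand(o["eef_pos"],o["tcp_rot"],p); print(n,m,np.round(x[:3]*1e3,1),np.round(np.degrees(x[3:]),2))
pz=tool_for([-.0065,.02,.157],.31); env.line_to(pz[0],pz[1],rate=.04)
o=sensors.get_obs(); print(o["time"],o["ft_force"]-b,where(o)[0])
for z in np.arange(.156,.135,-.001):
    pz=tool_for([-.0065,.02,z],.31); env.line_to(pz[0],pz[1],rate=.02); o=sensors.get_obs(); f=o["ft_force"]-b
    if np.linalg.norm(f)>2.5: break
print(z,o["time"],f,o["torque"],where(o))
env.hold(.2); o=sensors.get_obs(); print(o["time"],o["ft_force"]-b,where(o)[0]); np.save("b.npy",b)
E
```

```text
9.3667 [ 0.89547255 -0.19715511 -4.48305019] (array([-0.00657848,  0.01996332,  0.17611684]), array([-1.13130149e-03,  1.77580127e+01, -2.97551017e-03]))
1662 0.0019183161091376254 [-9.5 12.5 40.3] [-7.18 18.44 -2.17]
10.0417 [-0.57172255 -0.04584582  0.632915  ] [-0.00647595  0.02001991  0.1568832 ]
0.15 11.7917 [1.64827369 1.12491247 1.67626977] [ 0.02423407 -0.64631219 -0.01138104] (array([-0.00580151,  0.02000238,  0.1504882 ]), array([-3.56815848e-03,  1.76708210e+01,  6.25077360e-03]))
11.9917 [2.98646912 0.28849853 1.76955738] [-0.00584863  0.02006391  0.15043427]
```

```bash
python3 - <<'E'
from fit import *
b=np.load("b.npy"); t=np.array([-.0065,.02,.1500]); L=[]
for i in range(14):
    o=sensors.get_obs(); f=o["ft_force"]-b; L.append((np.round(t[[0,2]]*1e3,1).tolist(),np.round(f,1).tolist(),np.round(where(o)[0][[0,2]]*1e3,1).tolist()))
    if f[0]<-2 or f[2]>6: break
    t+= [.0007,0,-.0010] if f[2]<3 else [.0007,0,0]
    pz=tool_for(t,.31); env.line_to(pz[0],pz[1],rate=.015)
for l in L: print(l)
print(o["time"],where(o)); np.save("t.npy",t)
E
```

```text
([-6.5, 150.0], [3.0, 0.3, 1.8], [-5.8, 150.4])
([-5.8, 149.0], [3.0, 0.5, 3.0], [-5.3, 149.4])
([-5.1, 148.0], [3.0, -0.7, 4.0], [-4.6, 148.3])
([-4.4, 148.0], [2.1, 0.1, 4.3], [-4.4, 148.0])
([-3.7, 148.0], [1.7, 0.6, 2.3], [-4.1, 147.7])
([-3.0, 147.0], [2.3, 0.1, 1.7], [-3.2, 146.7])
([-2.3, 146.0], [1.3, 0.0, 1.8], [-2.5, 145.7])
([-1.6, 145.0], [0.9, 0.8, 1.3], [-1.8, 144.7])
([-0.9, 144.0], [0.4, -0.2, 0.7], [-1.0, 143.8])
([-0.2, 143.0], [0.5, -0.1, 0.9], [-0.3, 142.8])
([0.5, 142.0], [0.7, 0.5, 1.4], [0.4, 141.8])
([1.2, 141.0], [-0.4, 0.3, 0.1], [1.1, 140.8])
([1.9, 140.0], [0.3, -0.5, 1.0], [1.8, 139.9])
([2.6, 139.0], [-4.3, 0.3, 5.3], [2.1, 139.0])
15.2417 (array([0.00206757, 0.01999515, 0.13901578]), array([-1.12239168e-03,  1.78264808e+01, -9.54906765e-03]))
```

```bash
sed -i 's/\[.7242,0,0\]/[.7262,0,0]/' fit.py; python3 - <<'E'
from fit import *
b=np.load("b.npy"); t=np.array([-.0015,.02,.1422]); L=[]
pz=tool_for(t,.31); env.line_to(pz[0],pz[1],rate=.02)
for th in np.linspace(.31,.008,9)[1:]:
    pz=tool_for(t,th); env.line_to(pz[0],pz[1],rate=.04)
    o=sensors.get_obs(); f=o["ft_force"]-b; L.append((round(th,3),np.round(f,1).tolist(),np.round(o["torque"],2).tolist(),np.round(where(o)[0]*1e3,1).tolist()))
    if np.linalg.norm(f)>9: break
for l in L: print(l)
print(o["time"],where(o))
c=eyes.camera("side")[0]; cv2.imwrite("pics/g4.png",cv2.resize(c[100:350,100:380],(672,600)))
E
```

```text
(np.float64(0.272), [-0.7, -0.3, 0.6], [0.01, -0.02, -0.01], [-1.7, 20.0, 142.3])
(np.float64(0.234), [-1.5, 0.3, 0.8], [0.04, -0.01, -0.01], [-1.7, 20.0, 142.3])
(np.float64(0.197), [-1.1, 1.5, 0.5], [-0.01, 0.1, -0.01], [-1.6, 20.0, 142.3])
(np.float64(0.159), [-1.6, 0.6, 0.4], [0.08, 0.1, 0.05], [-1.6, 20.0, 142.3])
(np.float64(0.121), [-0.4, 0.2, 0.8], [0.05, 0.19, 0.01], [-1.6, 20.0, 142.3])
(np.float64(0.084), [-1.0, 0.4, 0.2], [0.07, 0.28, 0.08], [-1.6, 20.0, 142.3])
(np.float64(0.046), [-0.6, -0.4, 0.7], [0.04, 0.33, 0.01], [-1.6, 20.0, 142.2])
(np.float64(0.008), [-0.2, 1.5, -0.8], [-0.02, 0.42, 0.01], [-1.6, 20.0, 142.2])
17.5833 (array([-0.00157859,  0.01995071,  0.14216566]), array([ 0.00255009,  0.56400783, -0.01923766]))
```

View pics/g4.png

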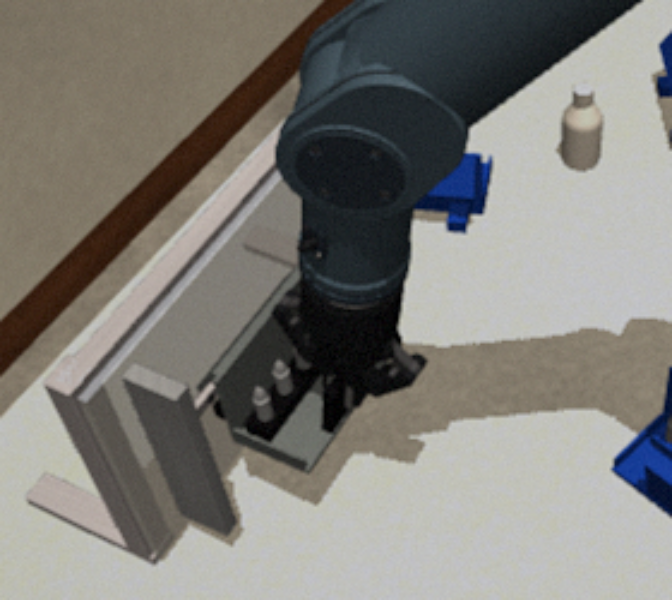

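```bash
python3 - <<'E'
from fit import *
b=np.load("b.npy"); t=np.array([-.0015,.02,.1422]); L=[]
for i in range(8):
    t+=[.0003,0,-.0005]; pz=tool_for(t,.008); env.line_to(pz[0],pz[1],rate=.01); env.hold(.1)
    o=sensors.get_obs(); f=o["ft_force"]-b; L.append((np.round(t[[0,2]]*1e3,1).tolist(),np.round(f,1).tolist(),np.round(o["torque"],2).tolist(),np.round(where(o)[0]*1e3,1).tolist()))
    if f[2]>2.2 or abs(f[0])>4: break
for l in L: print(l)
print(o["time"],where(o)); np.save("t.npy",t)
E
```

```text
([-1.2, 141.7], [0.3, -0.4, -0.5], [0.0, 0.38, -0.03], [-1.2, 20.0, 141.7])
([-0.9, 141.2], [-0.7, 0.5, 0.1], [-0.04, 0.32, 0.02], [-0.9, 20.0, 141.2])
([-0.6, 140.7], [0.1, -0.2, 1.3], [-0.01, 0.29, 0.07], [-0.5, 20.0, 140.8])
([-0.3, 140.2], [-2.3, 0.3, 4.7], [-0.05, 0.53, -0.01], [-0.3, 20.1, 140.4])
19.0333 (array([-0.00033861,  0.02013675,  0.14039064]), array([ 0.00606555,  0.45823202, -0.00055737]))
```

```bash
python3 - <<'E'
from fit import *
b=np.load("b.npy"); t=np.load("t.npy"); L=[]; env.hold(.3)
t+=[0,0,.0002]; Wi=W.inv()
ys=np.r_[np.arange(.023,.0551,.004),np.arange(.0553,.066,.0007)]
for y in ys:
    t[1]=y; pz=tool_for(t,.008); env.line_to(pz[0],pz[1],rate=.012)
    o=sensors.get_obs(); f=Wi.apply(o["ft_force"]-b); L.append((round(y*1e3,1),np.round(f,1).tolist(),np.round(o["torque"],2).tolist(),np.round(where(o)[0]*1e3,1).tolist()))
    if f[1]<-7 or np.linalg.norm(f)>12: break
    if f[2]>6: t[2]+=.0003
    if f[2]<.5: t[2]-=.0003
    if f[0]<-4: t[0]-=.0003
for l in L: print(l)
print(o["time"],where(o)); np.save("t.npy",t)
E
```

```text
(np.float64(23.0), [-2.6, -4.3, 6.1], [-1.13, 0.63, -0.18], [-0.4, 20.4, 140.3])
(np.float64(27.0), [-1.3, -2.0, 1.6], [-0.54, 0.41, -0.05], [-0.4, 26.0, 140.4])
(np.float64(31.0), [-0.9, 1.5, 0.4], [0.14, 0.51, 0.02], [-0.4, 32.4, 140.6])
(np.float64(35.0), [-1.1, -2.5, 2.5], [-0.56, 0.54, -0.16], [-0.3, 34.6, 140.4])
(np.float64(39.0), [-1.5, -1.7, 2.1], [-0.5, 0.58, -0.14], [-0.3, 39.6, 140.4])
(np.float64(43.0), [-2.1, -3.1, 2.5], [-0.66, 0.54, -0.15], [-0.3, 43.2, 140.4])
(np.float64(47.0), [-2.1, -2.8, 3.0], [-0.75, 0.54, -0.17], [-0.3, 47.3, 140.4])
(np.float64(51.0), [-2.5, -2.2, 2.3], [-0.76, 0.55, -0.18], [-0.3, 51.2, 140.4])
(np.float64(55.0), [-2.4, -3.9, 3.8], [-0.77, 0.6, -0.24], [-0.3, 55.2, 140.4])
(np.float64(55.3), [-2.3, -3.0, 3.8], [-0.85, 0.61, -0.19], [-0.3, 55.2, 140.4])
(np.float64(56.0), [-2.8, -3.4, 3.7], [-0.96, 0.62, -0.13], [-0.3, 55.9, 140.4])
(np.float64(56.7), [-3.0, -3.5, 3.6], [-0.97, 0.65, -0.21], [-0.3, 56.7, 140.4])
(np.float64(57.4), [-1.6, -3.3, 3.0], [-0.95, 0.64, -0.19], [-0.3, 57.6, 140.4])
(np.float64(58.1), [-2.1, -3.4, 4.1], [-0.92, 0.7, -0.23], [-0.3, 58.3, 140.4])
(np.float64(58.8), [-2.1, -2.7, 3.0], [-0.88, 0.67, -0.2], [-0.3, 59.0, 140.4])
(np.float64(59.5), [-2.0, -2.6, 3.2], [-0.88, 0.69, -0.16], [-0.3, 59.7, 140.4])
(np.float64(60.2), [-2.8, -3.7, 3.6], [-0.91, 0.69, -0.17], [-0.3, 60.3, 140.4])
(np.float64(60.9), [-2.9, -5.0, 3.4], [-1.12, 0.66, -0.17], [-0.3, 60.2, 140.4])
(np.float64(61.6), [-2.9, -6.8, 4.5], [-1.32, 0.71, -0.23], [-0.3, 60.2, 140.4])
(np.float64(62.3), [-2.5, -8.3, 4.2], [-1.51, 0.71, -0.24], [-0.3, 60.1, 140.3])
26.35 (array([-0.00032763,  0.06014442,  0.14031998]), array([-0.09314369,  0.48432827, -0.12155736]))
```

```bash
python3 - <<'E'
from fit import *
b=np.load("b.npy"); t=np.load("t.npy"); t[1]=.0604
pz=tool_for(t,.008); env.line_to(pz[0],pz[1],rate=.012); o=sensors.get_obs(); print(o["ft_force"]-b,where(o)[0])
effector.let_go(); o=sensors.get_obs(); print(o["time"],o["ft_force"],o["torque"],o["width"],where(o)[0])
c,d=eyes.camera("side"); cv2.imwrite("pics/g5.png",cv2.resize(c[100:350,100:380],(672,600)))
E
```

```text
[-2.78319268 -4.35915376  3.2248116 ] [-0.0003407   0.060239    0.14034696]
27.375 [-0.76665868 -0.24187293  1.11856075] [-0.01619577  0.17154846 -0.00525261] 0.08502433587685618 [-0.00029548  0.06046033  0.14040227]
```

View pics/g5.png

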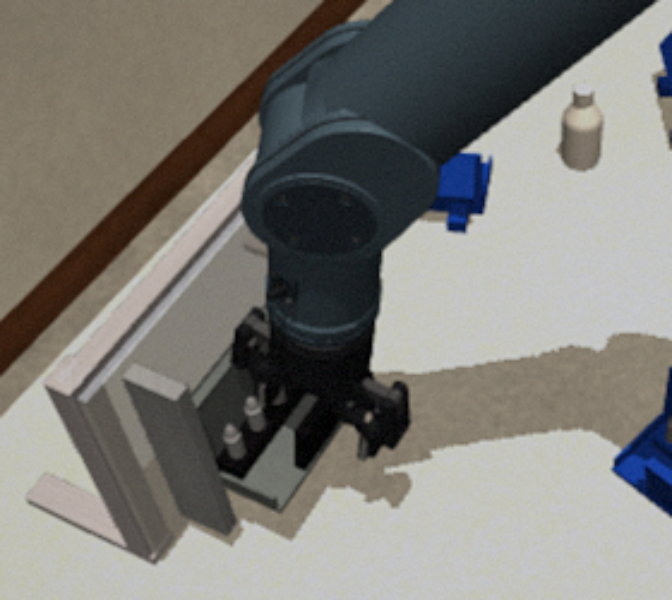

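Released: the tray hangs against the stop (left side at ~(225,470)), and the open fingers read near-zero force. Next I back off and check.

```bash
python3 - <<'E'
from fit import *
o=sensors.get_obs(); Rt=R.from_rotvec(o["tcp_rot"]); M=Rt.as_matrix(); p=o["eef_pos"]
n=pred(p,o["tcp_rot"]); 
env.line_to(p-M[:,1]*.012,rate=.05); env.line_to(p-M[:,1]*.012-M[:,2]*.06,rate=.08)
print(sensors.get_obs()["ft_force"])
env.line_to(p-M[:,1]*.012-M[:,2]*.13-[.15,0,0],rate=.2); env.hold(.4)
q=sensors.get_obs(); print(q["time"],q["ft_force"])
for c in("side","top"):
    im,d=eyes.camera(c); cv2.imwrite(f"pics/{c}6.png",im)
    pc,_=cloud(eyes.camera_model(c),d,np.ones((480,640),bool))
    # keep clear of wall/cleat: tray-frame window in fit_hand, drop points near the wall
    w=W.inv().apply(pc-WO); pc=pc[(w[:,0]<-.008)&(w[:,1]<.128)]
    x,k,m=fit_hand(p,o["tcp_rot"],pc); 
    Rr=n[1]*R.from_rotvec(x[3:]); T=n[0]+n[1].apply(x[:3]); r=W.inv()*Rr
    print(c,k,m,"tray",W.inv().apply(T-WO),"tip",W.inv().apply(T+Rr.apply(TIP)-WO),r.as_euler('zyx',degrees=True))
a=cv2.imread("pics/side6.png")[120:350,100:300]; b=cv2.imread("pics/top6.png")[130:245,190:360]
cv2.imwrite("pics/g6.png",np.hstack([cv2.resize(a,(400,460)),cv2.resize(b,(400,460))]))
E
```

```text
[ 0.14929569 -0.41098212  0.71485017]
30.15 [0.09244841 0.25485905 0.36073665]
side 1066 0.0005335754537974433 tray [-0.06003079  0.04599468  0.08766029] tip [-0.0009491   0.0459098   0.14056914] [-0.06831234  0.0884413   0.0157433 ]
top 620 0.0006968586993525907 tray [-0.06047523  0.05367936  0.0899    ] tip [-0.00127029  0.05436768  0.14266647] [-0.06292807  0.22207578 -0.81771492]
```

View pics/g6.png

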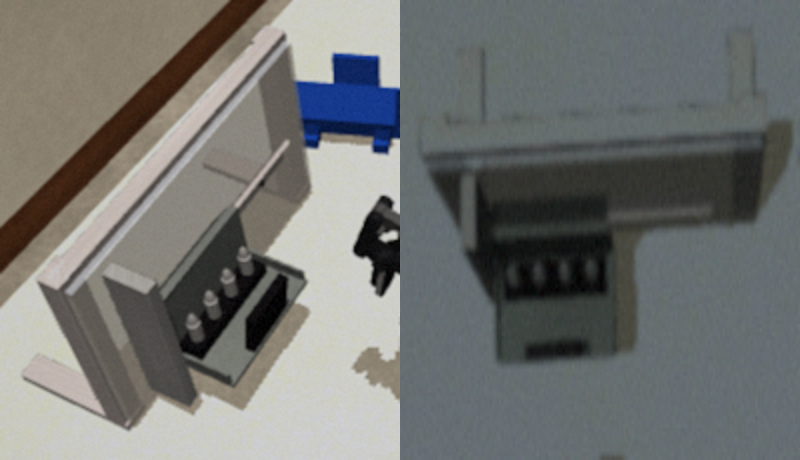

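The tray hangs level; crop left shows the stop at (150,330) beside the tray's left side. The y fit is spoiled by the stop hiding that side, so I check y from the grip plate and right edge.

```bash
python3 - <<'E'
from fit import *
for c in("side","top"):
    im,d=eyes.camera(c); pc,_=cloud(eyes.camera_model(c),d,np.ones((480,640),bool)); w=W.inv().apply(pc-WO)
    g=w[(w[:,0]<-.095)&(w[:,0]>-.12)&(w[:,2]>.115)&(w[:,2]<.16)&(abs(w[:,1])<.13)]
    r=w[(w[:,0]<-.03)&(w[:,0]>-.10)&(w[:,2]>.082)&(w[:,2]<.17)&(w[:,1]>-.05)&(w[:,1]<.16)]
    s=w[(w[:,0]<-.03)&(w[:,0]>-.055)&(w[:,2]>.18)&(w[:,2]<.225)&(w[:,1]>.11)&(w[:,1]<.16)]
    for n,a in(("grip",g),("tray",r),("stop",s)): print(c,n,len(a),np.round(np.percentile(a[:,1],[1,5,50,95,99])*1e3,1) if len(a) else "")
    k=w[(w[:,0]<-.022)&(w[:,0]>-.034)&(w[:,2]>.160)&(w[:,2]<.18)&(w[:,1]<.13)]; print("rear plate top",np.round(np.percentile(k[:,1],[1,3,97,99])*1e3,1))
E
```

```text
side grip 321 [31.6 33.5 65.7 90.3 91.1]
side tray 3142 [ -8.4  -5.4  77.9 145.6 146.7]
side stop 231 [131.4 132.6 145.3 146.9 147.3]
rear plate top [ -4.7  -1.  110.  113.8]
top grip 94 [28.9 29.7 57.7 85.9 88.2]
top tray 1537 [-10.7  -4.2  62.1 127.3 137.2]
top stop 42 [119.3 128.1 129.8 143.6 144.6]
rear plate top [ -8.8  -3.8 124.  128.7]
```

```bash
python3 -c "
from h import *
print(order.job_done(), sensors.get_obs()['time'])"
```

```text
the job is handed in; nothing more can be done
the job is handed in; nothing more can be done
```

The tray was hooked tipped up and let down level, then slid along the cleat to the end stop and released. My last camera check put it level, flush and against the stop, and I handed the job in; the judge's verdict wasn't shown.

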